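# Make up a brew-group kit and a solenoid-valve kit on two kit boards

### The job

Make up the two overhaul kits on the wooden kit boards. On the board that carries the cast brew group, put the three-spigot bayonet ring over the stud, then the dark ring nut over the same stud on top of it, and stand the tapered brass collar in the cup, hexagon up; on the board that carries the solenoid valve, put the plain copper sleeve over the stud and stand the black knob in the cup, stub up. Everything must sit fully down and upright.

Things in the scene. Friction and masses are not known exactly. Their poses are not given: they have to be found in the camera images.
- group_board: Wooden kit board carrying the brew group, 200 x 190 x 18 mm, fixed. Origin: centre of its underside; +x from its front edge to its back, +y left, z up: a 10 mm steel stud at x -55, y +45 mm, its rounded tip 44 mm above the board's top; a round aluminium cup at x -55, y -45 mm. Behind them, fastened on a rubber pad, the grey cast group (133 x 94 mm, top 77 mm above the table).
- valve_board: The same kind of board carrying the brass T-shaped solenoid valve (75 x 99 mm, fastened, top 44 mm above the table), alike in every size: stud at x -55, y +45 mm, cup at x -55, y -45 mm in its own frame. The cups (on both boards) are 56 mm outside, flared inside from 38 mm at the floor to 50 mm at the mouth; the floor is 20 mm and the rim 40 mm above the table.
- bayonet_eye (a point): Copper-coloured bayonet ring lying flat: ring 34 mm outside, 24 mm bore, 20 mm high, with three 8 mm spigots (6 to 14 mm above the underside) reaching 33 mm from the bore's centre. Point: bore centre at the underside; z up. Spigots point to 53, 173, 293 deg from its x; fingers closing along 23 deg can hold the plain rim in the 6 mm above the spigots. 90 g.
- copper_sleeve: Plain copper tube standing on end in front of or beside the boards (a like one far off to the right is not meant), 30 mm outside, 20 mm bore right through, 56 mm tall. Origin: centre of its underside; z up along its axis. About 170 g.
- black_knob: Round black knob standing upright: body 32 mm across and 22 mm high with a sloping shoulder, and on top a 13 mm thick neck with a bright hexagon end, free to grip from 27 to 39 mm above the underside (39 mm tall in all). Origin: centre of its underside; z up. About 70 g.
- ring_nut: Dark notched ring nut lying flat, 42 mm outside, 23 mm bore right through, 15 mm high. Origin: centre of its underside; z up. About 90 g.
- brass_collar: Brass collar standing on its wide end: tapered brass body 31 mm across at the foot, 46 mm tall, with a bright 16 x 20 mm hexagon on top (53 mm in all). Origin: centre of its underside; z up. About 160 g.
Things that resemble listed ones, but are neither listed nor needed, are in the scene too. Leave any blue or purple look-alike of the brass_collar alone.

How it is judged:
By the outcome, as a careful person would: the job done as asked, in the order asked, and still so for the second after the job is handed in, with the robot touching nothing.
It also fails if it takes over 125 s, if anything falls off the work surface, if the arm or the gripper's body presses on something with over 40 N, if the wrist force passes 120 N, or if a joint passes its speed limit or range.

### The arm

A 6-joint arm with a two-finger parallel gripper is mounted at the origin on a cart in front of the work surface, level with it; the furniture and walls round the work are solid. World frame = base frame: x ahead of the robot, y to its left, z up, the work surface at z = 0. Lengths are in m, angles in rad, forces in N, time in s.
With the tool pointing down it reaches from about 0.35 to 0.725 m from the base axis. Payload 6 kg.
Tool frame: the origin (TCP) lies midway between the tips of the shut fingers; the grasp point (between the pads) lies 19 mm behind it; z points along the fingers, y is the line along which they close (so a half turn about z gives the same grasp; the last joint's range is limited). The gripper opens to 85 mm and grips with 20 to 120 N. Pads are 22 mm wide; open, the fingers measure 114 mm over their backs; the gripper's body (76 mm by 85 mm) begins 54 mm behind the grasp point. The pads swing forward as they close: fully open they stand 13 mm farther back than shut.
Start: joints at [1.667, 0.04, 0.085, 0, -1.615, -0.334], TCP at [0.141, 0.583, 0.231] pointing down, gripper open.
Joint ranges: [-2.56, 2.56], [-1.29, 2.01], [-1.08, 1.49], [-3.29, 1.98], [-2.81, -0.18], [-2.99, 2.99]. Speed limits (rad/s): [2.57, 2.57, 3.01, 3.14, 3.14, 3.14].

### API

Orientations are given as a 3x3 rotation matrix whose columns are the frame's x, y, z axes.
In Python, from rig import bot gives the robot as it stands. The module is installed in compiled form; this text tells all that it offers.
- The arm moves only by the tool carry_out, never from a script. Its argument "increments" is a list of rows, each an object of numbers: "tx", "ty", "tz": the shift along the tool's x, y, z in cm; "yaw": the turn about the tool's z in rad; "hand": the finger opening in cm, from 0 to 8.54. A call has 1 to 20 rows; each row shifts and turns the commanded pose from where the row before left it, along the tool's axes as they then stand; what a row does not reach is not made up. A row lasts 1/8 s, in which the tool goes at most 62.5 mm and 10.7 degrees, less where a joint would pass 70% of its speed; a pose out of reach is approached as far as the arm can. A call with a gripper value outside its range is refused whole. The fingers move at their own pace and stop on an object; the grip force is fixed at half the most. Time passes only in rows, so rows that do not move let the fingers close. It gives the time, the measured TCP pose, the force, the opening and the grip force at its end, in the units of the state.
- bot.state(): the state, without advancing time (a new reading comes with each control period).
- bot.get_image(name): name is "side" or "top"; returns a dict with "image" (420x560x3 uint8, red, green, blue), "K" (3x3 intrinsics, pixels), "distortion" ([k1, k2, p1, p2, k3] as OpenCV has them; the pictures are not rectified), "xyz" and "attitude" of the camera in the world. Camera axes: x right, y up, looking along -z (the intrinsics and any distortion apply to the point x, -y, -z); pixel columns grow to the right and rows downward; lengths in m; the calibration is good to about 2 mm. A picture is of the moment at which its call begins. There is no depth.
- bot.sign_off(): hands the job in; it is judged then, once.
The state is a dict: "time_s": time; "q": joint angles; "dq": joint speeds; "joint_torque": joint torques, N m; "eef_pos": TCP position; "tcp_rot": TCP orientation; "force": force on the tool from outside, world axes, zero at the start; "torque": the same for the moment, N m; "finger_gap": finger opening in m; "finger_force": force on a finger pad.
Only numpy, scipy, OpenCV 4.12 (cv2) and the standard library are available. Lean on these libraries where they do the work, as an engineer would, in place of code of your own. Each camera call takes 0.05 s, during which the arm holds its last target. There are 200 camera calls.

## Working session

There is one attempt and no reset: what is moved stays moved. The work goes in short steps, Python scripts to look and compute and a tool call to move; the robot and the scene stay as the last step left them, time stands still between calls to the robot, and variables do not carry over. Pictures are saved under pics/ and viewed, at most 16 in all, crops included, and the job is handed in when it is done.

Besides the shell and the picture viewer there is one more tool, called after "Request:" as name(argument=value, ...), one argument or row to a line, values as JSON. carry_out: Moves the arm, as the interface text tells. Its arguments: {"type":"object","properties":{"increments":{"type":"array","items":{"type":"object","properties":{"tx":{"type":"number"},"ty":{"type":"number"},"tz":{"type":"number"},"yaw":{"type":"number"},"hand":{"type":"number"}}}}},"required":["increments"]}

```bash
mkdir -p pics; cat > h.py <<'E'
import numpy as np, cv2
from rig import bot
def snap(n,f):
    d=bot.get_image(n); cv2.imwrite(f'pics/{f}.png',d['image'][:,:,::-1]); np.save(f'pics/{f}.npy',d,allow_pickle=True); return d
def load(f): return np.load(f'pics/{f}.npy',allow_pickle=True).item()
def ray(d,u,v):
    p=cv2.undistortPoints(np.array([[[u,v]]],float),np.array(d['K']),np.array(d['distortion'])).ravel()
    r=np.array(d['attitude'])@np.array([p[0],-p[1],-1]); return np.array(d['xyz']),r/np.linalg.norm(r)
def onz(d,u,v,z):
    o,r=ray(d,u,v); return o+r*(z-o[2])/r[2]
def proj(d,P):
    c=np.array(d['attitude']).T@(np.array(P)-np.array(d['xyz'])); 
    return cv2.projectPoints(np.array([[c[0],-c[1],-c[2]]]),np.zeros(3),np.zeros(3),np.array(d['K']),np.array(d['distortion']))[0].ravel()
E
python3 - <<'E'
from h import *
for n in('top','side'):
    d=snap(n,n+'0'); print(n,np.round(d['K'],1).tolist(),np.round(d['distortion'],3),np.round(d['xyz'],3),np.round(d['attitude'],3).tolist())
s=bot.state(); print(s)
E
```

```text
top [[384.4, 0.0, 287.5], [0.0, 384.4, 213.8], [0.0, 0.0, 1.0]] [-0.064  0.     0.     0.     0.   ] [ 0.309 -0.037  1.053] [[-0.031, 0.973, -0.229], [-1.0, -0.031, 0.002], [-0.005, 0.229, 0.974]]
side [[507.6, 0.0, 282.0], [0.0, 507.6, 207.2], [0.0, 0.0, 1.0]] [-0.133  0.     0.     0.     0.   ] [ 0.36  -1.293  0.676] [[0.992, 0.037, -0.12], [-0.123, 0.452, -0.883], [0.021, 0.891, 0.453]]
{'time_s': 0.1, 'q': array([ 1.66669276e+00,  4.07674179e-02,  8.39273561e-02, -4.22280728e-04,
       -1.61547129e+00, -3.33680252e-01]), 'dq': array([ 8.54347085e-05, -2.45016852e-03,  1.73197013e-03,  3.47101753e-03,
       -8.77864717e-04,  1.31655987e-03]), 'joint_torque': array([-4.22911151e-03, -3.69345832e+01,  3.48280907e+01,  6.95171580e+00,
       -4.50739375e-03,  2.64228170e-06]), 'eef_pos': array([0.14119381, 0.58286027, 0.23037626]), 'tcp_rot': array([[ 9.71866762e-01, -2.35531146e-01, -2.74857571e-04],
       [-2.35531286e-01, -9.71865534e-01, -1.54846358e-03],
       [ 9.75868019e-05,  1.56963784e-03, -9.99998763e-01]]), 'force': array([ 0.5310099 , -0.33519952,  0.81080138]), 'torque': array([ 0.02785128,  0.02926117, -0.00934347]), 'finger_force': 0.0, 'finger_gap': 0.08522293183257378}
```

View pics/top0.png

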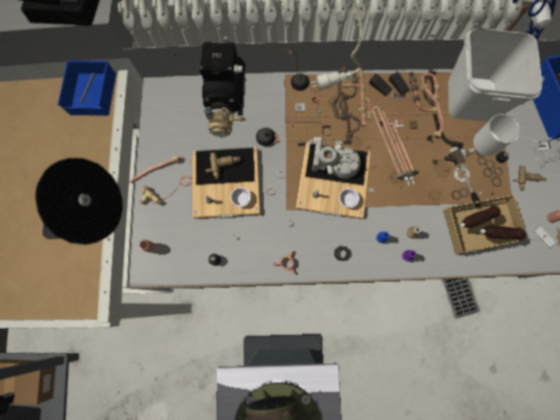

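View pics/side0.png

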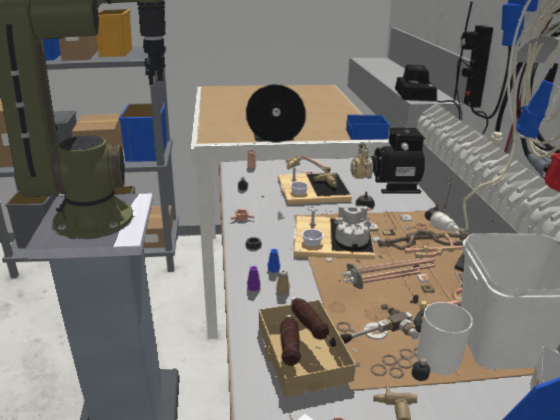

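Top view: sleeve (147,246), black knob (215,259), bayonet ring (287,262), ring nut (342,253), brass collar (413,232), with blue (382,237) and purple (408,255) look-alikes to leave alone. The valve board is at (226,182) and the group board at (335,180). Other candidates: black round things at (265,135) and (300,82), and a second sleeve at (553,215) far right. The enlarged crops should confirm which ones fit.

```bash
python3 - <<'E'
from h import *
a=load('top0')['image'][:,:,::-1]; b=load('side0')['image'][:,:,::-1]
cv2.imwrite('pics/c1.png',cv2.resize(a[140:275,130:430],(800,360),interpolation=cv2.INTER_CUBIC))
cv2.imwrite('pics/c2.png',cv2.resize(b[145:300,220:400],(697,600),interpolation=cv2.INTER_CUBIC))
E
```

```text
(no output)
```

View pics/c1.png

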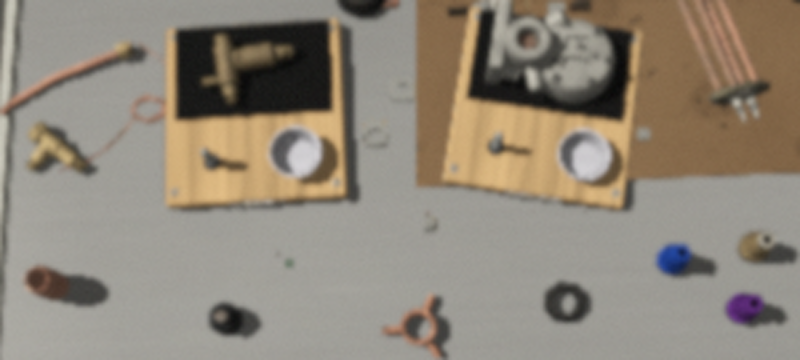

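View pics/c2.png

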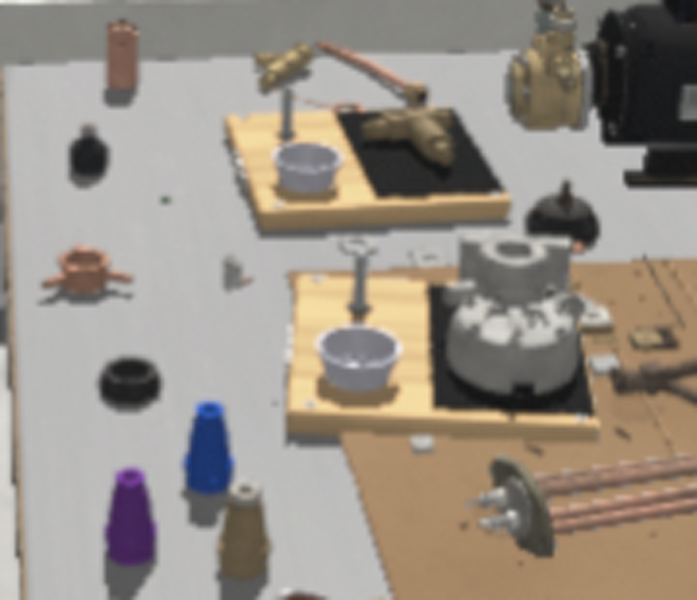

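The crops confirm the picks. The knob with neck and bright end is at top (215,259), the three-spigot ring at (287,262), the nut at (342,253), the brass collar with bright hexagon at (413,232) and the standing copper tube at (147,246). The thing at (265,135) is a flat round plug, not the knob.

```bash
cat > m.py <<'E'
from h import *
def masks(d):
    im=cv2.resize(d['image'],None,fx=4,fy=4,interpolation=cv2.INTER_CUBIC)
    hsv=cv2.cvtColor(im,cv2.COLOR_RGB2HSV).astype(int); return hsv
def blob(m,box):
    x0,y0,x1,y1=[4*b for b in box]
    mm=np.zeros(m.shape,np.uint8); mm[y0:y1,x0:x1]=m[y0:y1,x0:x1]
    n,l,s,c=cv2.connectedComponentsWithStats(mm); k=1+np.argmax(s[1:,4])
    ct=max(cv2.findContours((l==k).astype(np.uint8),cv2.RETR_EXTERNAL,cv2.CHAIN_APPROX_NONE)[0],key=len)
    f=(cv2.contourArea(ct)>0) and cv2.moments(ct)
    ctr=np.array([f['m10']/f['m00'],f['m01']/f['m00']])
    return (ctr+.5)/4-.5,(ct[:,0]+.5)/4-.5
E
python3 - <<'E'
from m import *
T,S=load('top0'),load('side0'); ht,hs=masks(T),masks(S)
sat=lambda h:(h[...,1]>75)&(h[...,2]>40); dark=lambda h:(h[...,2]<58)
B={'sleeve':(sat,.028,(135,235,160,256),(243,145,258,172)),
'knob':(dark,.012,(205,250,223,268),(234,178,250,194)),
'bay':(sat,.010,(270,246,302,278),(226,200,258,226)),
'nut':(dark,.0075,(330,242,354,264),(243,233,265,254)),
'collar':(lambda h:(h[...,1]>60)&(h[...,0]<40)&(h[...,2]>50),.022,(404,222,422,240),(274,266,293,296))}
for k,(f,z,bt,bs) in B.items():
    for d,h,b in((T,ht,bt),(S,hs,bs)):
        c,ct=blob(f(h),b); p=onz(d,*c,z); w=[onz(d,*q,z) for q in ct]; w=np.array(w)
        print(k,'px',np.round(c,1),'xy',np.round(p[:2],4),'ext',np.round(np.ptp(w[:,:2],0),3),'mid',np.round((w.max(0)+w.min(0))[:2]/2,4))
        if k=='bay' and d is T:
            from scipy.signal import find_peaks
            v=w[:,:2]-p[:2]; a=np.degrees(np.arctan2(v[:,1],v[:,0])); r=np.hypot(*v.T)
            for lo in range(-180,180,20):
                s=(a>=lo)&(a<lo+20); print(lo,round(r[s].max()*1e3), round(a[s][r[s].argmax()]),end=' | ')
            z3=np.sum((r**3)*np.exp(3j*np.radians(a))*(r>.022)); print('\nphase',np.degrees(np.angle(z3))/3)
# boards
def tri(a,b):
    o1,r1=ray(T,*a);o2,r2=ray(S,*b); A=np.stack([r1,-r2],1); t=np.linalg.lstsq(A,o2-o1,rcond=None)[0]
    p,q=o1+t[0]*r1,o2+t[1]*r2; return (p+q)/2,np.linalg.norm(p-q)
c1=lambda x,y:(130+x/2.6667-.3,140+y/2.6667-.3); c2=lambda x,y:(220+x/3.872-.4,145+y/3.872-.4)
for n,a,b in(('vstud',(207,156),(287,92)),('gstud',(493,140),(360,249))): print(n,tri(c1(*a),c2(*b)),onz(T,*c1(*a),.062),onz(S,*c2(*b),.062))
for n,a,b in(('vcup',(297,153),(307,159)),('gcup',(586,156),(359,346))): print(n,onz(T,*c1(*a),.04),onz(S,*c2(*b),.04))
wood=lambda h:((h[...,1]>95)&(h[...,0]>10)&(h[...,0]<25)&(h[...,2]>120))
for n,cs in(('v',[(168,30),(335,20),(346,195),(168,206)]),('g',[(475,8),(641,30),(628,208),(445,180)])):
    P=np.array([onz(T,*c1(*q),.018)[:2] for q in cs]); print(n,np.round(P,4).tolist(),np.round(np.linalg.norm(P-np.roll(P,-1,0),axis=1),3))
E
```

```text
sleeve px [147.3 245.7] xy [0.4724 0.3441] ext [0.03  0.041] mid [0.4729 0.3437]
sleeve px [251. 159.] xy [0.4688 0.3426] ext [0.03  0.156] mid [0.4698 0.3494]
knob px [216.7 260.1] xy [0.4299 0.157 ] ext [0.027 0.03 ] mid [0.4318 0.1599]
knob px [242.4 185.3] xy [0.429 0.162] ext [0.026 0.073] mid [0.429  0.1654]
bay px [286.9 262.3] xy [ 0.4186 -0.0334] ext [0.061 0.056] mid [ 0.4191 -0.026 ]
-180 20 -161 | -160 35 -146 | -140 28 -139 | -120 18 -114 | -100 18 -81 | -80 18 -64 | -60 19 -43 | -40 34 -25 | -20 31 -19 | 0 18 5 | 20 19 40 | 40 19 51 | 60 19 79 | 80 36 94 | 100 31 100 | 120 18 121 | 140 17 145 | 160 17 166 | 
phase -25.85106598970901
bay px [241.2 214.5] xy [ 0.4152 -0.0305] ext [0.056 0.067] mid [ 0.4165 -0.0279]
nut px [342.6 253. ] xy [ 0.4392 -0.1861] ext [0.034 0.038] mid [ 0.4388 -0.1851]
nut px [253.  243.8] xy [ 0.4369 -0.188 ] ext [0.036 0.054] mid [ 0.4369 -0.1859]
collar px [411.7 232.8] xy [ 0.4865 -0.377 ] ext [0.029 0.03 ] mid [ 0.4879 -0.3784]
collar px [282.4 284.9] xy [ 0.4866 -0.3913] ext [0.028 0.07 ] mid [ 0.4862 -0.3881]
vstud (array([0.59237947, 0.17546687, 0.0586951 ]), np.float64(0.0007523909003899188)) [0.59104646 0.17475323 0.062     ] [0.59153139 0.16782852 0.062     ]
gstud (array([ 0.59993972, -0.11348812,  0.06174421]), np.float64(0.0027961153611013034)) [ 0.59840998 -0.11337027  0.062     ] [ 0.60133408 -0.11328498  0.062     ]
vcup [0.59745742 0.08662862 0.04      ] [0.59586384 0.08439686 0.04      ]
gcup [ 0.58480016 -0.2096214   0.04      ] [ 0.58494036 -0.20719982  0.04      ]
v [[0.7472, 0.2297], [0.7521, 0.0479], [0.5568, 0.0385], [0.5509, 0.2241]] [0.182 0.196 0.186 0.196]
g [[0.7611, -0.1043], [0.7302, -0.2828], [0.5337, -0.2532], [0.5696, -0.0648]] [0.181 0.199 0.192 0.196]
```

Request:
carry_out(
  increments=[
    {"yaw": -0.12, "tz": -3},
    {"yaw": -0.1175, "tz": -3},
    {},
  ],
)

```text
invalid input at $.increments[0]: expected keys tx, ty, tz, yaw, hand
```

```bash
python3 - <<'E'
from m import *
from scipy.optimize import least_squares
T,S=load('top0'),load('side0')
def tri(a,b):
    o1,r1=ray(T,*a);o2,r2=ray(S,*b); t=np.linalg.lstsq(np.stack([r1,-r2],1),o2-o1,rcond=None)[0]
    p,q=o1+t[0]*r1,o2+t[1]*r2; return np.round((p+q)/2,3),round(np.linalg.norm(p-q),3)
print('corner',tri((108,324),(201,150)),'wallbottom side',onz(S,235,160,0),'bar top z0',onz(T,132,245,0),onz(T,128,285,0),'z.1',onz(T,125,245,.1), 'disc',tri((80,200),(275,113)))
W={'v':([(.7472,.2297),(.7521,.0479),(.5568,.0385),(.5509,.2241)],(.597,.0862),(.5912,.1735)),
'g':([(.7611,-.1043),(.7302,-.2828),(.5337,-.2532),(.5696,-.0648)],(.5849,-.209),(.5995,-.1134))}
L=np.array([(.1,.095),(.1,-.095),(-.1,-.095),(-.1,.095),(-.055,-.045),(-.055,.045)]); w=np.array([1,1,1,1,3,2.])
for k,(c,cup,st) in W.items():
    P=np.array(c+[cup,st]); f=lambda x:(x[:2]+L@np.array([[np.cos(x[2]),np.sin(x[2])],[-np.sin(x[2]),np.cos(x[2])]]))
    r=least_squares(lambda x:((f(x)-P)*w[:,None]).ravel(),[*P[:4].mean(0),0]); 
    print(k,np.round(r.x,4),'cup',np.round(f(r.x)[4],4),'stud',np.round(f(r.x)[5],4)); print(np.round((f(r.x)-P)*1e3,1).tolist())
E
```

```text
corner (array([0.282, 0.439, 0.03 ]), np.float64(0.028)) wallbottom side [0.41569758 0.40834307 0.        ] bar top z0 [0.48001917 0.39835838 0.        ] [0.36957341 0.4033999  0.        ] z.1 [0.46422603 0.37513063 0.1       ] disc (array([0.568, 0.474, 0.153]), np.float64(0.006))
v [0.65   0.1333 0.0439] cup [0.597  0.0859] stud [0.593  0.1758]
[[-1.5, 2.9], [1.9, -5.1], [-2.6, -4.5], [-5.0, -0.3], [-0.0, -0.3], [1.8, 2.3]]
g [ 0.6471 -0.1733 -0.179 ] cup [ 0.5849 -0.2078] stud [ 0.601  -0.1192]
[[1.3, 6.7], [-1.6, -1.8], [-1.9, 4.3], [-4.0, 2.8], [0.0, 1.2], [1.5, -5.8]]
```

Request:
carry_out(
  increments=[
    {"tx": 0, "ty": 0, "tz": -3, "yaw": -0.12, "hand": 8.5},
    {"tx": 0, "ty": 0, "tz": -3, "yaw": -0.1175, "hand": 8.5},
    {"tx": 1.82, "ty": 4.05, "tz": 0, "yaw": 0, "hand": 5},
    {"tx": 1.82, "ty": 4.05, "tz": 0, "yaw": 0, "hand": 5},
    {"tx": 1.82, "ty": 4.05, "tz": 0, "yaw": 0, "hand": 5},
    {"tx": 1.82, "ty": 4.05, "tz": 0, "yaw": 0, "hand": 5},
    {"tx": 1.82, "ty": 4.05, "tz": 0, "yaw": 0, "hand": 5},
    {"tx": 1.82, "ty": 4.05, "tz": 0, "yaw": 0, "hand": 5},
    {"tx": 0, "ty": 0, "tz": 0, "yaw": 0, "hand": 5},
  ],
)

```text
time_s: 1.23
eef_pos: [0.2513, 0.3383, 0.2922]
tcp_rot: [[1.0, -0.003, 0.001], [-0.003, -1.0, 0.002], [0.001, -0.002, -1.0]]
force: [-0.6, 0.1, 0.2]
finger_gap: 0.0499
finger_force: 0.0
```

```bash
python3 - <<'E'
from h import *
s=bot.state(); print(s['q'],s['tcp_rot'].round(4).tolist())
S=load('side0'); 
for v in (160,155,150,145,140):
    o,r=ray(S,300,v); t=(.405-o[1])/r[1]; print(v,(o+t*r).round(3))
E
```

```text
[ 1.41717617e+00 -4.27865827e-01 -2.06285340e-01  3.39135236e-04
 -1.79009234e+00  1.51001290e-01] [[1.0, -0.0027, 0.0007], [-0.0027, -1.0, 0.0022], [0.0007, -0.0022, -1.0]]
160 [ 0.651  0.405 -0.005]
155 [0.651 0.405 0.014]
150 [0.65  0.405 0.033]
145 [0.649 0.405 0.052]
140 [0.648 0.405 0.071]
```

Request:
carry_out(
  increments=[
    {"tx": 4.4, "ty": -0.57, "tz": 0, "yaw": 0, "hand": 5},
    {"tx": 4.4, "ty": 0, "tz": 0, "yaw": 0, "hand": 5},
    {"tx": 4.4, "ty": 0, "tz": 0, "yaw": 0, "hand": 5},
    {"tx": 4.4, "ty": 0, "tz": 0, "yaw": 0, "hand": 5},
    {"tx": 4.4, "ty": 0, "tz": 0, "yaw": 0, "hand": 5},
    {"tx": 0, "ty": 0, "tz": 4, "yaw": 0, "hand": 5},
    {"tx": 0, "ty": 0, "tz": 4, "yaw": 0, "hand": 5},
    {"tx": 0, "ty": 0, "tz": 4, "yaw": 0, "hand": 5},
    {"tx": 0, "ty": 0, "tz": 4, "yaw": 0, "hand": 5},
    {"tx": 0, "ty": 0, "tz": 2, "yaw": 0, "hand": 5},
    {"tx": 0, "ty": 0, "tz": 0, "yaw": 0, "hand": 5},
  ],
)

```text
time_s: 2.6
eef_pos: [0.47, 0.3454, 0.1099]
tcp_rot: [[1.0, -0.0, -0.002], [-0.0, -1.0, -0.003], [-0.002, 0.003, -1.0]]
force: [0.0, -0.8, 0.2]
finger_gap: 0.0501
finger_force: 0.0
```

```bash
python3 - <<'E'
from h import *
a=snap('side','s1'); b=snap('top','t1'); s=bot.state(); print(s['eef_pos'].round(4))
A=cv2.resize(a['image'][100:200,190:310,::-1],(480,400),interpolation=cv2.INTER_CUBIC);B=cv2.resize(b['image'][205:285,110:170,::-1],(300,400),interpolation=cv2.INTER_CUBIC)
cv2.imwrite('pics/v1.png',np.hstack([A,B]))
E
```

```text
[0.4711 0.3463 0.113 ]
```

View pics/v1.png

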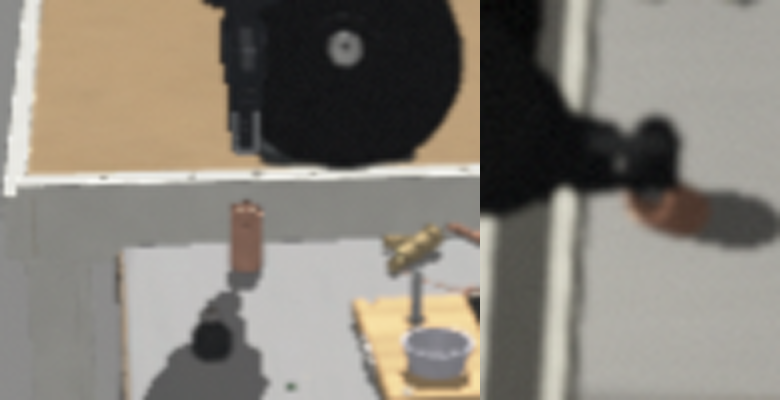

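The gripper is centred over the sleeve in x: finger at side-crop x 246 and sleeve at 246.

Request:
carry_out(
  increments=[
    {"tx": 0, "ty": 0.2, "tz": 3, "yaw": 0, "hand": 5},
    {"tx": 0, "ty": 0, "tz": 3, "yaw": 0, "hand": 5},
    {"tx": 0, "ty": 0, "tz": 2.8, "yaw": 0, "hand": 5},
    {"tx": 0, "ty": 0, "tz": 0, "yaw": 0, "hand": 5},
    {"tx": 0, "ty": 0, "tz": 0, "yaw": 0, "hand": 0},
    {"tx": 0, "ty": 0, "tz": 0, "yaw": 0, "hand": 0},
    {"tx": 0, "ty": 0, "tz": 0, "yaw": 0, "hand": 0},
    {"tx": 0, "ty": 0, "tz": 0, "yaw": 0, "hand": 0},
    {"tx": 0, "ty": 0, "tz": 0, "yaw": 0, "hand": 0},
  ],
)

```text
time_s: 3.82
eef_pos: [0.4718, 0.3451, 0.026]
tcp_rot: [[1.0, 0.0, 0.004], [0.0, -1.0, 0.003], [0.004, -0.003, -1.0]]
force: [-0.2, 1.6, 7.1]
finger_gap: 0.0276
finger_force: 59.2
```

Request:
carry_out(
  increments=[
    {"tx": 0, "ty": 0, "tz": -2, "yaw": 0, "hand": 0},
    {"tx": 0, "ty": 0, "tz": -4, "yaw": 0, "hand": 0},
    {"tx": 0, "ty": 0, "tz": -4, "yaw": 0, "hand": 0},
    {"tx": 2.42, "ty": 3.4, "tz": 0, "yaw": 0, "hand": 0},
    {"tx": 2.42, "ty": 3.4, "tz": 0, "yaw": 0, "hand": 0},
    {"tx": 2.42, "ty": 3.4, "tz": 0, "yaw": 0, "hand": 0},
    {"tx": 2.42, "ty": 3.4, "tz": 0, "yaw": 0, "hand": 0},
    {"tx": 2.42, "ty": 3.4, "tz": 0, "yaw": 0, "hand": 0},
    {"tx": 0, "ty": 0, "tz": 2, "yaw": 0, "hand": 0},
    {"tx": 0, "ty": 0, "tz": 0, "yaw": 0, "hand": 0},
    {"tx": 0, "ty": 0, "tz": 0, "yaw": 0, "hand": 0},
    {"tx": 0, "ty": 0, "tz": 0, "yaw": 0, "hand": 0},
  ],
)

```text
time_s: 5.32
eef_pos: [0.5913, 0.1746, 0.1042]
tcp_rot: [[1.0, 0.001, 0.001], [0.001, -1.0, 0.0], [0.001, -0.0, -1.0]]
force: [0.4, 0.2, -2.3]
finger_gap: 0.0277
finger_force: 59.4
```

```bash
python3 - <<'E'
from h import *
a=snap('side','s2'); b=snap('top','t2'); s=bot.state(); print(s['eef_pos'].round(4),s['finger_gap'],s['force'])
A=cv2.resize(a['image'][90:200,250:350,::-1],(400,440),interpolation=cv2.INTER_CUBIC);B=cv2.resize(b['image'][140:250,170:270,::-1],(400,440),interpolation=cv2.INTER_CUBIC)
cv2.imwrite('pics/v2.png',np.hstack([A,B]))
E
```

```text
[0.5914 0.1743 0.104 ] 0.027114955668958607 [ 0.35550417 -0.0911533  -1.88093269]
```

View pics/v2.png

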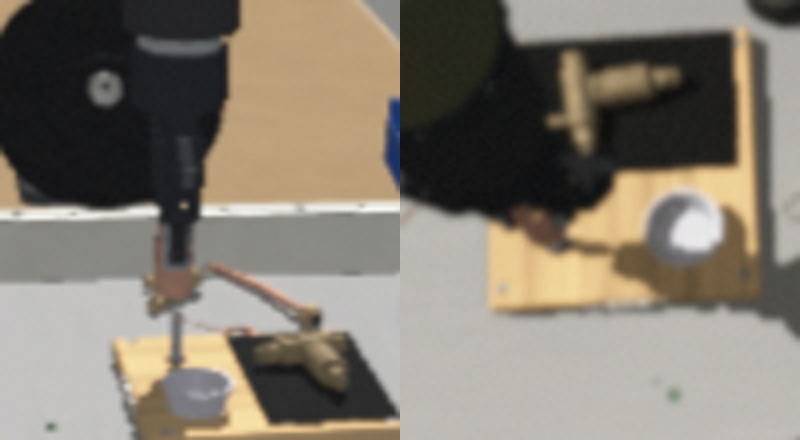

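Request:
carry_out(
  increments=[
    {"tx": 0, "ty": 0, "tz": 1.2, "yaw": 0, "hand": 0},
    {"tx": 0, "ty": 0, "tz": 0.6, "yaw": 0, "hand": 0},
    {"tx": 0, "ty": 0, "tz": 0.6, "yaw": 0, "hand": 0},
    {"tx": 0, "ty": 0, "tz": 0, "yaw": 0, "hand": 0},
  ],
)

```text
time_s: 5.92
eef_pos: [0.5919, 0.1749, 0.0784]
tcp_rot: [[1.0, -0.0, 0.001], [-0.0, -1.0, 0.002], [0.001, -0.002, -1.0]]
force: [4.5, 5.3, -4.9]
finger_gap: 0.0272
finger_force: 59.3
```

Request:
carry_out(
  increments=[
    {"tx": 0.15, "ty": -0.15, "tz": 0.4, "yaw": 0, "hand": 0},
    {"tx": 0, "ty": 0, "tz": 0.7, "yaw": 0, "hand": 0},
    {"tx": 0, "ty": 0, "tz": 0.7, "yaw": 0, "hand": 0},
    {"tx": 0, "ty": 0, "tz": 0.7, "yaw": 0, "hand": 0},
    {"tx": 0, "ty": 0, "tz": 0.5, "yaw": 0, "hand": 0},
    {"tx": 0, "ty": 0, "tz": 0, "yaw": 0, "hand": 0},
  ],
)

```text
time_s: 6.68
eef_pos: [0.593, 0.1755, 0.0486]
tcp_rot: [[1.0, -0.0, 0.0], [-0.0, -1.0, 0.0], [0.0, -0.0, -1.0]]
force: [3.4, 3.6, -5.0]
finger_gap: 0.0273
finger_force: 59.4
```

Request:
carry_out(
  increments=[
    {"tx": 0, "ty": 0, "tz": 0.4, "yaw": 0, "hand": 0},
    {"tx": 0, "ty": 0, "tz": 0, "yaw": 0, "hand": 0},
    {"tx": 0, "ty": 0, "tz": 0, "yaw": 0, "hand": 5},
    {"tx": 0, "ty": 0, "tz": 0, "yaw": 0, "hand": 5},
    {"tx": 0, "ty": 0, "tz": 0, "yaw": 0, "hand": 5},
    {"tx": 0, "ty": 0, "tz": 0, "yaw": 0, "hand": 5},
  ],
)

```text
time_s: 7.42
eef_pos: [0.5928, 0.1749, 0.0453]
tcp_rot: [[1.0, -0.0, -0.0], [-0.0, -1.0, -0.0], [-0.0, 0.0, -1.0]]
force: [-0.5, 0.4, 1.4]
finger_gap: 0.05
finger_force: 0.0
```

Request:
carry_out(
  increments=[
    {"tx": 0, "ty": 0, "tz": -3, "yaw": 0, "hand": 5},
    {"tx": 0, "ty": 0, "tz": -4, "yaw": 0, "hand": 5},
    {"tx": 0, "ty": 0, "tz": -3, "yaw": 0, "hand": 5},
    {"tx": -4, "ty": 0.4, "tz": 0, "yaw": 0, "hand": 4},
    {"tx": -4, "ty": 0.4, "tz": 0, "yaw": 0, "hand": 4},
    {"tx": -4, "ty": 0.4, "tz": 0, "yaw": 0, "hand": 4},
    {"tx": -4.2, "ty": 0.4, "tz": 0, "yaw": 0, "hand": 4},
    {"tx": 0, "ty": 0, "tz": 3, "yaw": 0, "hand": 4},
    {"tx": 0, "ty": 0, "tz": 3, "yaw": 0, "hand": 4},
    {"tx": 0, "ty": 0, "tz": 0, "yaw": 0, "hand": 4},
    {"tx": 0, "ty": 0, "tz": 0, "yaw": 0, "hand": 4},
  ],
)

```text
time_s: 8.8
eef_pos: [0.4316, 0.1593, 0.0868]
tcp_rot: [[1.0, -0.0, 0.002], [-0.0, -1.0, 0.0], [0.002, -0.0, -1.0]]
force: [0.3, 0.2, 0.2]
finger_gap: 0.0399
finger_force: 0.0
```

```bash
python3 - <<'E'
from h import *
a=snap('side','s3'); b=snap('top','t3'); s=bot.state(); print(s['eef_pos'].round(4),s['finger_gap'],s['force'])
A=cv2.resize(a['image'][110:210,215:345,::-1],(520,400),interpolation=cv2.INTER_CUBIC);B=cv2.resize(b['image'][180:280,190:260,::-1],(280,400),interpolation=cv2.INTER_CUBIC)
cv2.imwrite('pics/v3.png',np.hstack([A,B]))
E
```

```text
[0.4317 0.1596 0.0869] 0.040120251902050756 [0.24353334 0.7483478  0.96522287]
```

View pics/v3.png

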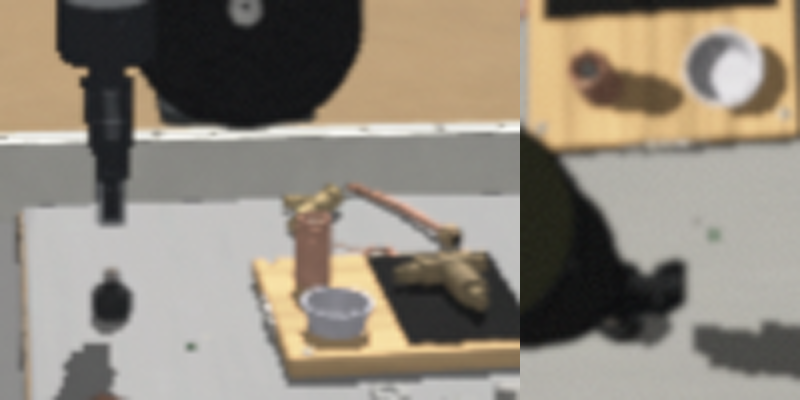

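The sleeve stands upright on the stud. The fingers (side-crop x 110) line up with the knob (111).

Request:
carry_out(
  increments=[
    {"tx": 0, "ty": 0, "tz": 3, "yaw": 0, "hand": 4},
    {"tx": 0, "ty": 0, "tz": 2.85, "yaw": 0, "hand": 4},
    {"tx": 0, "ty": 0, "tz": 0, "yaw": 0, "hand": 4},
    {"tx": 0, "ty": 0, "tz": 0, "yaw": 0, "hand": 0},
    {"tx": 0, "ty": 0, "tz": 0, "yaw": 0, "hand": 0},
    {"tx": 0, "ty": 0, "tz": 0, "yaw": 0, "hand": 0},
    {"tx": 0, "ty": 0, "tz": 0, "yaw": 0, "hand": 0},
    {"tx": 0, "ty": 0, "tz": 0, "yaw": 0, "hand": 0},
    {"tx": 0, "ty": 0, "tz": 0, "yaw": 0, "hand": 0},
  ],
)

```text
time_s: 10.02
eef_pos: [0.4319, 0.1598, 0.0285]
tcp_rot: [[1.0, 0.0, 0.003], [0.0, -1.0, 0.001], [0.003, -0.001, -1.0]]
force: [-0.8, 1.1, 6.5]
finger_gap: 0.0103
finger_force: 58.1
```

Request:
carry_out(
  increments=[
    {"tx": 0, "ty": 0, "tz": -2, "yaw": 0, "hand": 0},
    {"tx": 0, "ty": 0, "tz": -4, "yaw": 0, "hand": 0},
    {"tx": 0, "ty": 0, "tz": -4, "yaw": 0, "hand": 0},
    {"tx": 4.1, "ty": 1.85, "tz": 0, "yaw": 0, "hand": 0},
    {"tx": 4.1, "ty": 1.85, "tz": 0, "yaw": 0, "hand": 0},
    {"tx": 4.1, "ty": 1.85, "tz": 0, "yaw": 0, "hand": 0},
    {"tx": 4.1, "ty": 1.85, "tz": 0, "yaw": 0, "hand": 0},
    {"tx": 0, "ty": 0, "tz": 3, "yaw": 0, "hand": 0},
    {"tx": 0, "ty": 0, "tz": 0, "yaw": 0, "hand": 0},
    {"tx": 0, "ty": 0, "tz": 0, "yaw": 0, "hand": 0},
  ],
)

```text
time_s: 11.28
eef_pos: [0.5949, 0.0852, 0.0977]
tcp_rot: [[1.0, 0.0, 0.001], [0.0, -1.0, -0.0], [0.001, 0.0, -1.0]]
force: [-0.0, -0.3, -0.4]
finger_gap: 0.0103
finger_force: 58.0
```

```bash
python3 - <<'E'
from h import *
a=snap('side','s4'); b=snap('top','t4'); s=bot.state(); print(s['eef_pos'].round(4),s['finger_gap'],s['force'])
A=cv2.resize(a['image'][110:210,245:375,::-1],(520,400),interpolation=cv2.INTER_CUBIC);B=cv2.resize(b['image'][150:250,190:260,::-1],(280,400),interpolation=cv2.INTER_CUBIC)
cv2.imwrite('pics/v4.png',np.hstack([A,B]))
E
```

```text
[0.5952 0.0856 0.0986] 0.010278421739313936 [-0.33819861  0.75556961  0.12959321]
```

View pics/v4.png

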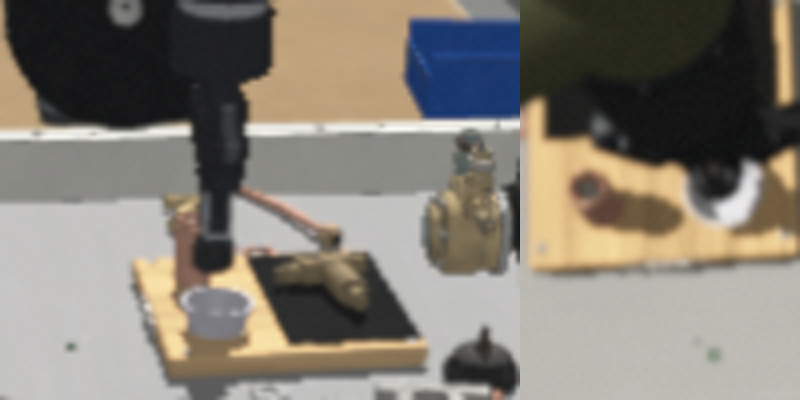

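Side crop: the knob is at x 214 and the cup centre at 217, so I'll shift 2 mm forward and lower it.

Request:
carry_out(
  increments=[
    {"tx": 0.2, "ty": 0, "tz": 2, "yaw": 0, "hand": 0},
    {"tx": 0, "ty": 0, "tz": 1, "yaw": 0, "hand": 0},
    {"tx": 0, "ty": 0, "tz": 1, "yaw": 0, "hand": 0},
    {"tx": 0, "ty": 0, "tz": 0.6, "yaw": 0, "hand": 0},
    {"tx": 0, "ty": 0, "tz": 0.35, "yaw": 0, "hand": 0},
    {"tx": 0, "ty": 0, "tz": 0, "yaw": 0, "hand": 0},
  ],
)

```text
time_s: 12.12
eef_pos: [0.5975, 0.0851, 0.0487]
tcp_rot: [[1.0, -0.0, 0.002], [-0.0, -1.0, -0.0], [0.002, 0.0, -1.0]]
force: [-1.1, 0.1, 4.3]
finger_gap: 0.0099
finger_force: 58.6
```

Request:
carry_out(
  increments=[
    {"tx": 0, "ty": 0, "tz": 0, "yaw": 0, "hand": 4},
    {"tx": 0, "ty": 0, "tz": 0, "yaw": 0, "hand": 4},
    {"tx": 0, "ty": 0, "tz": 0, "yaw": 0, "hand": 4},
    {"tx": 0, "ty": 0, "tz": 0, "yaw": 0, "hand": 4},
    {"tx": 0, "ty": 0, "tz": -3, "yaw": 0, "hand": 4},
    {"tx": 0, "ty": 0, "tz": -4, "yaw": 0, "hand": 4},
    {"tx": -3.6, "ty": 2.34, "tz": -1, "yaw": 0, "hand": 5},
    {"tx": -3.6, "ty": 2.34, "tz": 0, "yaw": 0, "hand": 5},
    {"tx": -3.6, "ty": 2.34, "tz": 0, "yaw": 0, "hand": 5},
    {"tx": -3.6, "ty": 2.34, "tz": 0, "yaw": 0, "hand": 5},
    {"tx": -3.6, "ty": 2.34, "tz": 0, "yaw": 0, "hand": 5},
    {"tx": 0, "ty": 0, "tz": 2, "yaw": 0.152, "hand": 5},
    {"tx": 0, "ty": 0, "tz": 2, "yaw": 0.151, "hand": 5},
    {"tx": 0, "ty": 0, "tz": 2, "yaw": 0.151, "hand": 5},
    {"tx": 0, "ty": 0, "tz": 0, "yaw": 0, "hand": 5},
    {"tx": 0, "ty": 0, "tz": 0, "yaw": 0, "hand": 5},
  ],
)

```text
time_s: 14.12
eef_pos: [0.4173, -0.0318, 0.0683]
tcp_rot: [[0.9, -0.436, 0.001], [-0.436, -0.9, -0.0], [0.001, -0.0, -1.0]]
force: [-0.1, -0.1, 0.5]
finger_gap: 0.0507
finger_force: 0.0
```

```bash
python3 - <<'E'
from h import *
a=snap('side','s5'); b=snap('top','t5'); s=bot.state(); print(s['eef_pos'].round(4),s['tcp_rot'].round(3).tolist(),s['finger_gap'],s['force'])
A=cv2.resize(a['image'][130:230,210:330,::-1],(480,400),interpolation=cv2.INTER_CUBIC);B=cv2.resize(b['image'][180:280,220:300,::-1],(320,400),interpolation=cv2.INTER_CUBIC)
cv2.imwrite('pics/v5.png',np.hstack([A,B]))
E
```

```text
[ 0.4174 -0.0317  0.0684] [[0.899, -0.437, 0.002], [-0.437, -0.899, 0.0], [0.001, -0.001, -1.0]] 0.05000310944743233 [ 0.70956236  0.58083999 -0.3709529 ]
```

View pics/v5.png

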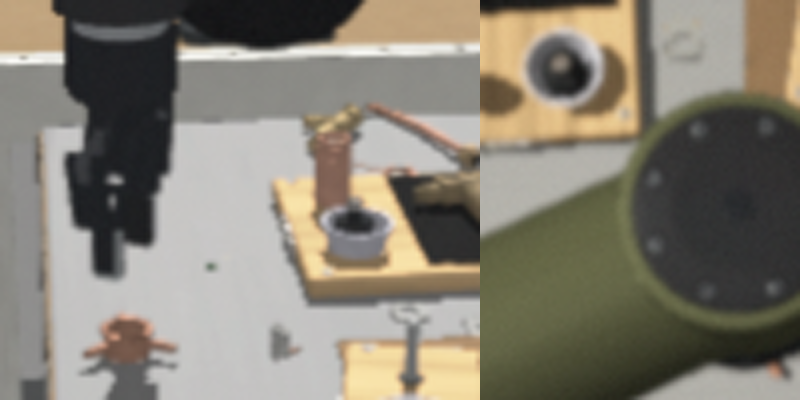

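The knob stands in its cup, and the gripper is over the ring: finger tips at side-crop x 108 and 140, ring at 128. Descending to the rim.

Request:
carry_out(
  increments=[
    {"tx": 0, "ty": 0, "tz": 3, "yaw": 0, "hand": 5},
    {"tx": 0, "ty": 0, "tz": 2.25, "yaw": 0, "hand": 5},
    {"tx": 0, "ty": 0, "tz": 0, "yaw": 0, "hand": 5},
    {"tx": 0, "ty": 0, "tz": 0, "yaw": 0, "hand": 0},
    {"tx": 0, "ty": 0, "tz": 0, "yaw": 0, "hand": 0},
    {"tx": 0, "ty": 0, "tz": 0, "yaw": 0, "hand": 0},
    {"tx": 0, "ty": 0, "tz": 0, "yaw": 0, "hand": 0},
    {"tx": 0, "ty": 0, "tz": 0, "yaw": 0, "hand": 0},
  ],
)

```text
time_s: 15.22
eef_pos: [0.418, -0.0317, 0.0166]
tcp_rot: [[0.899, -0.438, 0.003], [-0.438, -0.899, 0.0], [0.003, -0.001, -1.0]]
force: [0.0, 0.7, 6.8]
finger_gap: 0.0292
finger_force: 59.4
```

Request:
carry_out(
  increments=[
    {"tx": 0, "ty": 0, "tz": -1, "yaw": 0, "hand": 0},
    {"tx": 0, "ty": 0, "tz": -3, "yaw": 0, "hand": 0},
    {"tx": 0, "ty": 0, "tz": -4, "yaw": 0, "hand": 0},
    {"tx": 0, "ty": 0, "tz": -2, "yaw": 0, "hand": 0},
    {"tx": 0, "ty": 0, "tz": 0, "yaw": 0, "hand": 0},
  ],
)

```text
time_s: 15.85
eef_pos: [0.4175, -0.0315, 0.1165]
tcp_rot: [[0.899, -0.439, 0.003], [-0.439, -0.899, 0.001], [0.002, -0.002, -1.0]]
force: [1.2, 0.2, -2.0]
finger_gap: 0.0293
finger_force: 59.4
```

```bash
python3 - <<'E'
from m import *
T,S=load('top0'),load('side0'); ht,hs=masks(T),masks(S)
for n,bt,bs,cup in (('v',(203,192,226,207),(286,163,300,186),(.597,.0859)),('g',(309,186,332,200),(304,205,322,229),(.585,-.208))):
    c,ct=blob(ht[...,1]<75,bt); print(n,'top px',c.round(1),ct.min(0),ct.max(0))
    # distal end from nadir = tip
    for z in(.062,.04): print('  centroid@',z,onz(T,*c,z).round(4))
    w=np.array([onz(T,*q,.06)[:2] for q in ct]); print('  ext z=.06',w.min(0).round(4),w.max(0).round(4))
    c,ct=blob(hs[...,1]<75,bs); print('  side px',c.round(1),ct.min(0),ct.max(0))
    P=onz(S,*c,.04);print('  side',P.round(4))
# cups: bright-bluish low sat
for n,bt,bs in(('v',(229,184,255,212),(287,178,312,198)),('g',(337,185,364,213),(299,226,327,250))):
    c,ct=blob(ht[...,1]<70,bt); print(n,'cup top',c.round(1),ct.min(0),ct.max(0),onz(T,*c,.033).round(4))
    c,ct=blob(hs[...,1]<70,bs); print(n,'cup side',c.round(1),ct.min(0),ct.max(0),onz(S,*c,.033).round(4))
s=bot.state();print(s['eef_pos'],s['finger_gap'])
E
```

```text
v top px [208.1 199.1] [204.875 195.125] [211.625 202.625]
  centroid@ 0.062 [0.5884 0.1727 0.062 ]
  centroid@ 0.04 [0.5946 0.1773 0.04  ]
  ext z=.06 [0.5792 0.1635] [0.6003 0.1819]
  side px [293.1 172.5] [285.625 162.625] [299.375 185.375]
  side [0.593  0.1862 0.04  ]
g top px [315.7 193.2] [313.125 189.125] [317.875 196.875]
  centroid@ 0.062 [ 0.5954 -0.1162  0.062 ]
  centroid@ 0.04 [ 0.6018 -0.1179  0.04  ]
  ext z=.06 [ 0.5858 -0.1226] [ 0.6075 -0.1093]
  side px [312.5 211.7] [303.625 204.625] [321.375 225.875]
  side [ 0.6067 -0.0877  0.04  ]
v cup top [240.6 196.6] [229.875 186.125] [251.125 206.625] [0.6009 0.0889 0.033 ]
v cup side [298.6 187.1] [289.375 177.625] [308.625 194.625] [0.596  0.0894 0.033 ]
g cup top [348.9 197.7] [338.125 187.125] [359.625 207.875] [ 0.5882 -0.2095  0.033 ]
g cup side [312.  236.5] [300.625 227.375] [323.875 246.125] [ 0.5844 -0.208   0.033 ]
[ 0.4175258  -0.03147352  0.11649426] 0.029270619945127058
```

Request:
carry_out(
  increments=[
    {"tx": 4, "ty": 0, "tz": 0, "yaw": 0, "hand": 0},
    {"tx": 4, "ty": 0, "tz": 0, "yaw": 0, "hand": 0},
    {"tx": 4, "ty": -0.15, "tz": 0, "yaw": 0, "hand": 0},
    {"tx": 4, "ty": 0, "tz": 0, "yaw": 0, "hand": 0},
    {"tx": 4.3, "ty": 0, "tz": 0, "yaw": 0, "hand": 0},
    {"tx": 0, "ty": 0, "tz": 2, "yaw": 0, "hand": 0},
    {"tx": 0, "ty": 0, "tz": 0, "yaw": 0, "hand": 0},
    {"tx": 0, "ty": 0, "tz": 0, "yaw": 0, "hand": 0},
  ],
)

```text
time_s: 16.85
eef_pos: [0.5993, -0.1192, 0.095]
tcp_rot: [[0.899, -0.438, -0.0], [-0.438, -0.899, -0.0], [-0.0, 0.0, -1.0]]
force: [-0.2, -0.0, -0.6]
finger_gap: 0.0294
finger_force: 59.5
```

```bash
python3 - <<'E'
from h import *
a=snap('side','s6'); b=snap('top','t6'); s=bot.state(); print(s['eef_pos'].round(4),s['finger_gap'],s['force'])
A=cv2.resize(a['image'][160:260,270:370,::-1],(400,400),interpolation=cv2.INTER_CUBIC);B=cv2.resize(b['image'][150:250,270:370,::-1],(400,400),interpolation=cv2.INTER_CUBIC)
cv2.imwrite('pics/v6.png',np.hstack([A,B]))
E
```

```text
[ 0.5999 -0.1192  0.096 ] 0.029403412095718545 [ 0.41543697  0.80372233 -0.87801007]
```

View pics/v6.png

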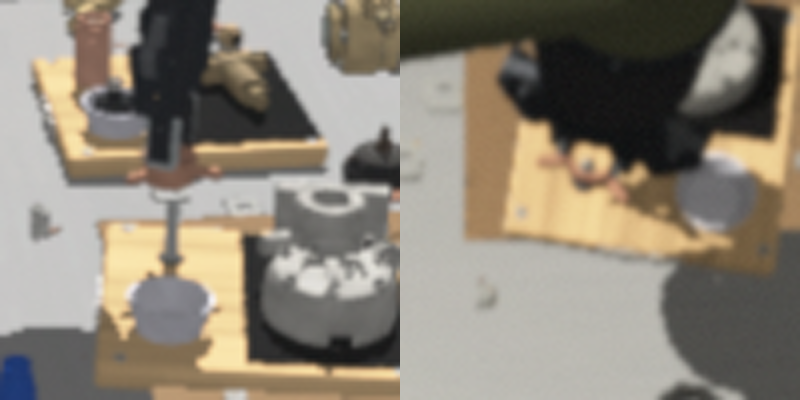

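The ring is held level. The top view shows the stud tip inside the bore near (587,165), and the side view agrees (ring 173, stud 173).

Request:
carry_out(
  increments=[
    {"tx": 0, "ty": 0, "tz": 1.5, "yaw": 0, "hand": 0},
    {"tx": 0, "ty": 0, "tz": 1, "yaw": 0, "hand": 0},
    {"tx": 0, "ty": 0, "tz": 1, "yaw": 0, "hand": 0},
    {"tx": 0, "ty": 0, "tz": 1, "yaw": 0, "hand": 0},
    {"tx": 0, "ty": 0, "tz": 1, "yaw": 0, "hand": 0},
    {"tx": 0, "ty": 0, "tz": 0.5, "yaw": 0, "hand": 0},
    {"tx": 0, "ty": 0, "tz": 0, "yaw": 0, "hand": 0},
  ],
)

```text
time_s: 17.82
eef_pos: [0.6, -0.1196, 0.035]
tcp_rot: [[0.899, -0.439, 0.0], [-0.439, -0.899, -0.0], [0.0, 0.0, -1.0]]
force: [-0.6, 0.6, 0.6]
finger_gap: 0.0295
finger_force: 59.6
```

Request:
carry_out(
  increments=[
    {"tx": 0, "ty": 0, "tz": 0, "yaw": 0, "hand": 5},
    {"tx": 0, "ty": 0, "tz": 0, "yaw": 0, "hand": 5},
    {"tx": 0, "ty": 0, "tz": 0, "yaw": 0, "hand": 5},
    {"tx": 0, "ty": 0, "tz": 0, "yaw": 0, "hand": 5},
    {"tx": 0, "ty": 0, "tz": -3, "yaw": 0, "hand": 5},
    {"tx": 0, "ty": 0, "tz": -4, "yaw": 0, "hand": 5},
    {"tx": 0, "ty": 0, "tz": -4, "yaw": -0.151, "hand": 5},
    {"tx": 0, "ty": 0, "tz": 0, "yaw": -0.151, "hand": 6},
    {"tx": 0, "ty": 0, "tz": 0, "yaw": -0.152, "hand": 6},
    {"tx": -4, "ty": 1.65, "tz": 0, "yaw": 0, "hand": 6},
    {"tx": -4, "ty": 1.65, "tz": 0, "yaw": 0, "hand": 6},
    {"tx": -4, "ty": 1.65, "tz": 0, "yaw": 0, "hand": 6},
    {"tx": -4.2, "ty": 1.65, "tz": 0, "yaw": 0, "hand": 6},
    {"tx": 0, "ty": 0, "tz": 3, "yaw": 0, "hand": 6},
    {"tx": 0, "ty": 0, "tz": 4, "yaw": 0, "hand": 6},
    {"tx": 0, "ty": 0, "tz": 0, "yaw": 0, "hand": 6},
    {"tx": 0, "ty": 0, "tz": 0, "yaw": 0, "hand": 6},
  ],
)

```text
time_s: 19.95
eef_pos: [0.4387, -0.1858, 0.0766]
tcp_rot: [[1.0, -0.0, 0.002], [-0.0, -1.0, -0.001], [0.002, 0.001, -1.0]]
force: [0.5, 0.0, 0.7]
finger_gap: 0.0601
finger_force: 0.0
```

```bash
python3 - <<'E'
from h import *
a=snap('side','s7'); b=snap('top','t7'); s=bot.state(); print(s['eef_pos'].round(4),s['finger_gap'],s['force'])
A=cv2.resize(a['image'][175:275,220:340,::-1],(480,400),interpolation=cv2.INTER_CUBIC);B=cv2.resize(b['image'][150:270,290:370,::-1],(267,400),interpolation=cv2.INTER_CUBIC)
cv2.imwrite('pics/v7.png',np.hstack([A,B]))
E
```

```text
[ 0.439  -0.1857  0.0769] 0.06014216914081982 [-0.19782061  0.25265975  0.26820611]
```

View pics/v7.png

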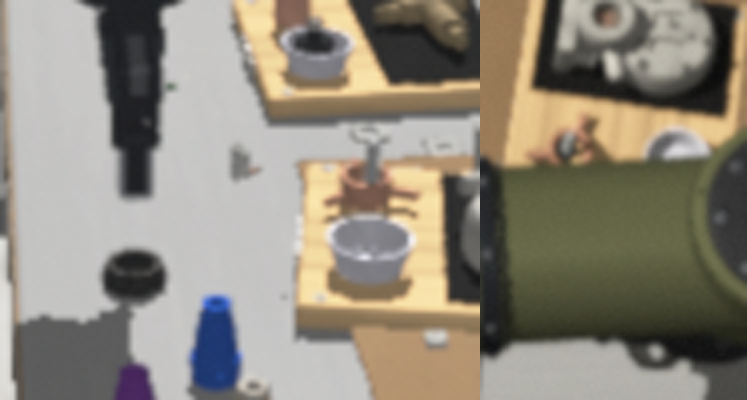

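The bayonet ring lies flat on the board. The fingers (side-crop x 136) are over the nut (134).

Request:
carry_out(
  increments=[
    {"tx": 0, "ty": 0, "tz": 3, "yaw": 0, "hand": 6},
    {"tx": 0, "ty": 0, "tz": 3, "yaw": 0, "hand": 6},
    {"tx": -0.1, "ty": 0, "tz": 1.25, "yaw": 0, "hand": 6},
    {"tx": 0, "ty": 0, "tz": 0, "yaw": 0, "hand": 6},
    {"tx": 0, "ty": 0, "tz": 0, "yaw": 0, "hand": 0},
    {"tx": 0, "ty": 0, "tz": 0, "yaw": 0, "hand": 0},
    {"tx": 0, "ty": 0, "tz": 0, "yaw": 0, "hand": 0},
    {"tx": 0, "ty": 0, "tz": 0, "yaw": 0, "hand": 0},
    {"tx": 0, "ty": 0, "tz": 0, "yaw": 0, "hand": 0},
  ],
)

```text
time_s: 21.18
eef_pos: [0.4385, -0.1859, 0.0045]
tcp_rot: [[1.0, 0.0, 0.004], [0.0, -1.0, -0.001], [0.004, 0.001, -1.0]]
force: [0.3, -0.3, 7.1]
finger_gap: 0.0374
finger_force: 59.7
```

Request:
carry_out(
  increments=[
    {"tx": 0, "ty": 0, "tz": -2, "yaw": 0, "hand": 0},
    {"tx": 0, "ty": 0, "tz": -4, "yaw": 0, "hand": 0},
    {"tx": 0, "ty": 0, "tz": -4, "yaw": 0, "hand": 0},
    {"tx": 4, "ty": -1.7, "tz": 0, "yaw": 0, "hand": 0},
    {"tx": 4, "ty": -1.7, "tz": 0, "yaw": 0, "hand": 0},
    {"tx": 4, "ty": -1.7, "tz": 0, "yaw": 0, "hand": 0},
    {"tx": 4.2, "ty": -1.6, "tz": 0, "yaw": 0, "hand": 0},
    {"tx": 0, "ty": 0, "tz": 1.5, "yaw": 0, "hand": 0},
    {"tx": 0, "ty": 0, "tz": 0, "yaw": 0, "hand": 0},
    {"tx": 0, "ty": 0, "tz": 0, "yaw": 0, "hand": 0},
  ],
)

```text
time_s: 22.42
eef_pos: [0.5983, -0.119, 0.0878]
tcp_rot: [[1.0, -0.001, 0.0], [-0.001, -1.0, -0.0], [0.0, 0.0, -1.0]]
force: [-1.1, 0.7, -0.1]
finger_gap: 0.0374
finger_force: 60.3
```

```bash
python3 - <<'E'
from h import *
a=snap('side','s8'); b=snap('top','t8'); s=bot.state(); print(s['eef_pos'].round(4),s['finger_gap'],s['force'])
A=cv2.resize(a['image'][160:260,270:370,::-1],(400,400),interpolation=cv2.INTER_CUBIC);B=cv2.resize(b['image'][150:250,270:370,::-1],(400,400),interpolation=cv2.INTER_CUBIC)
cv2.imwrite('pics/v8.png',np.hstack([A,B]))
E
```

```text
[ 0.5988 -0.1189  0.0885] 0.03720884077440185 [-0.64442322  0.19966051 -0.46917872]
```

View pics/v8.png

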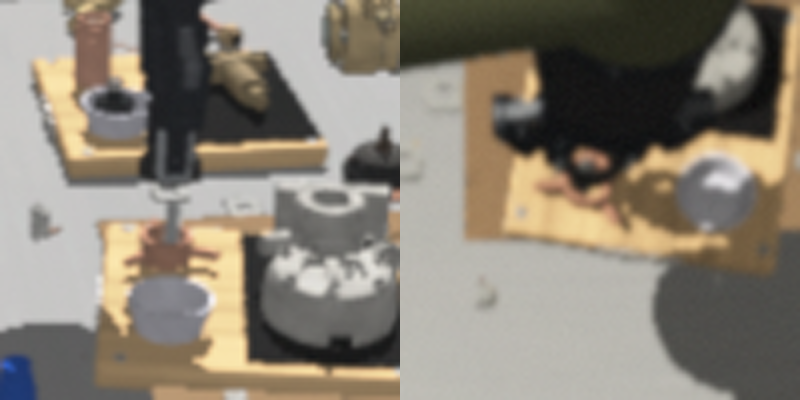

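Side crop: the nut centre is at x 170 and the stud at 173. I'll shift 2 mm forward and lower it onto the ring.

Request:
carry_out(
  increments=[
    {"tx": 0.2, "ty": 0, "tz": 1, "yaw": 0, "hand": 0},
    {"tx": 0, "ty": 0, "tz": 1, "yaw": 0, "hand": 0},
    {"tx": 0, "ty": 0, "tz": 1, "yaw": 0, "hand": 0},
    {"tx": 0, "ty": 0, "tz": 1, "yaw": 0, "hand": 0},
    {"tx": 0, "ty": 0, "tz": 0.5, "yaw": 0, "hand": 0},
    {"tx": 0, "ty": 0, "tz": 0, "yaw": 0, "hand": 0},
  ],
)

```text
time_s: 23.28
eef_pos: [0.601, -0.1186, 0.0428]
tcp_rot: [[1.0, -0.0, 0.0], [-0.0, -1.0, -0.0], [0.0, 0.0, -1.0]]
force: [-1.6, 1.4, 1.0]
finger_gap: 0.0374
finger_force: 60.6
```

Request:
carry_out(
  increments=[
    {"tx": 0, "ty": 0, "tz": 0, "yaw": 0, "hand": 5.5},
    {"tx": 0, "ty": 0, "tz": 0, "yaw": 0, "hand": 5.5},
    {"tx": 0, "ty": 0, "tz": 0, "yaw": 0, "hand": 5.5},
    {"tx": 0, "ty": 0, "tz": 0, "yaw": 0, "hand": 5.5},
    {"tx": 0, "ty": 0, "tz": -3, "yaw": 0, "hand": 5.5},
    {"tx": 0, "ty": 0, "tz": -4, "yaw": 0, "hand": 5},
    {"tx": 0, "ty": 0, "tz": -4, "yaw": 0, "hand": 4.5},
    {"tx": -1.9, "ty": 4.35, "tz": 0, "yaw": 0, "hand": 4.5},
    {"tx": -1.9, "ty": 4.35, "tz": 0, "yaw": 0, "hand": 4.5},
    {"tx": -1.9, "ty": 4.35, "tz": 0, "yaw": 0, "hand": 4.5},
    {"tx": -1.9, "ty": 4.35, "tz": 0, "yaw": 0, "hand": 4.5},
    {"tx": -1.9, "ty": 4.35, "tz": 0, "yaw": 0, "hand": 4.5},
    {"tx": -1.9, "ty": 4.35, "tz": 0, "yaw": 0, "hand": 4.5},
    {"tx": 0, "ty": 0, "tz": 4, "yaw": 0, "hand": 4.5},
    {"tx": 0, "ty": 0, "tz": 0, "yaw": 0, "hand": 4.5},
    {"tx": 0, "ty": 0, "tz": 0, "yaw": 0, "hand": 4.5},
  ],
)

```text
time_s: 25.28
eef_pos: [0.4873, -0.3796, 0.1138]
tcp_rot: [[1.0, 0.001, 0.001], [0.001, -1.0, -0.001], [0.001, 0.001, -1.0]]
force: [-0.3, 0.4, -0.0]
finger_gap: 0.0447
finger_force: 0.0
```

```bash
python3 - <<'E'
from h import *
a=snap('side','s9'); b=snap('top','t9'); s=bot.state(); print(s['eef_pos'].round(4),s['tcp_rot'].round(3).tolist(),s['finger_gap'],s['force'])
A=cv2.resize(a['image'][195:305,230:350,::-1],(480,440),interpolation=cv2.INTER_CUBIC);B=cv2.resize(b['image'][170:280,350:430,::-1],(320,440),interpolation=cv2.INTER_CUBIC)
cv2.imwrite('pics/v9.png',np.hstack([A,B]))
E
```

```text
[ 0.4879 -0.3795  0.1145] [[1.0, 0.001, 0.002], [0.001, -1.0, -0.002], [0.002, 0.002, -1.0]] 0.044865767235209 [ 0.01873821 -0.13260603  0.03462583]
```

View pics/v9.png

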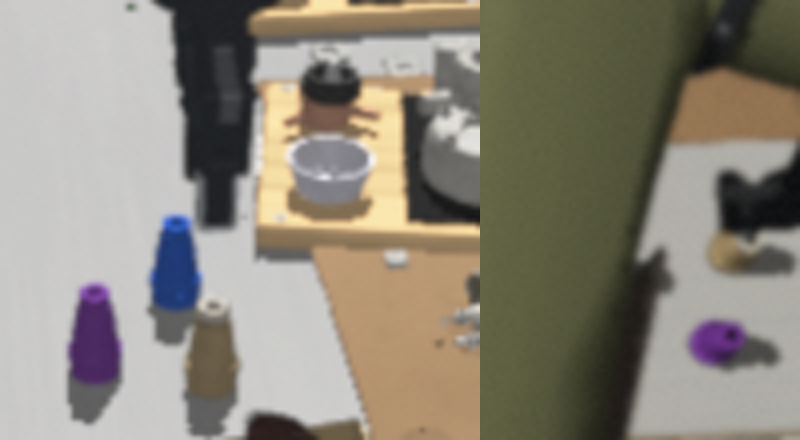

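The nut sits flat on the ring. The gripper (side-crop x 216) is over the brass collar with the bright hexagon (213), and blue and purple are clear of it.

Request:
carry_out(
  increments=[
    {"tx": -0.15, "ty": 0, "tz": 3, "yaw": 0, "hand": 4.5},
    {"tx": 0, "ty": 0, "tz": 3, "yaw": 0, "hand": 4.5},
    {"tx": 0, "ty": 0, "tz": 2.4, "yaw": 0, "hand": 4.5},
    {"tx": 0, "ty": 0, "tz": 0, "yaw": 0, "hand": 4.5},
    {"tx": 0, "ty": 0, "tz": 0, "yaw": 0, "hand": 0},
    {"tx": 0, "ty": 0, "tz": 0, "yaw": 0, "hand": 0},
    {"tx": 0, "ty": 0, "tz": 0, "yaw": 0, "hand": 0},
    {"tx": 0, "ty": 0, "tz": 0, "yaw": 0, "hand": 0},
    {"tx": 0, "ty": 0, "tz": 0, "yaw": 0, "hand": 0},
  ],
)

```text
time_s: 26.5
eef_pos: [0.4867, -0.3804, 0.0311]
tcp_rot: [[1.0, 0.0, 0.004], [0.0, -1.0, -0.003], [0.004, 0.003, -1.0]]
force: [0.5, 0.1, 5.9]
finger_gap: 0.0203
finger_force: 57.4
```

Request:
carry_out(
  increments=[
    {"tx": 0, "ty": 0, "tz": -2, "yaw": 0, "hand": 0},
    {"tx": 0, "ty": 0, "tz": -4, "yaw": 0, "hand": 0},
    {"tx": 0, "ty": 0, "tz": -4, "yaw": 0, "hand": 0},
    {"tx": 1.98, "ty": -3.45, "tz": 0, "yaw": 0, "hand": 0},
    {"tx": 1.98, "ty": -3.45, "tz": 0, "yaw": 0, "hand": 0},
    {"tx": 1.98, "ty": -3.45, "tz": 0, "yaw": 0, "hand": 0},
    {"tx": 1.98, "ty": -3.45, "tz": 0, "yaw": 0, "hand": 0},
    {"tx": 1.98, "ty": -3.45, "tz": 0, "yaw": 0, "hand": 0},
    {"tx": 0, "ty": 0, "tz": 2.5, "yaw": 0, "hand": 0},
    {"tx": 0, "ty": 0, "tz": 0, "yaw": 0, "hand": 0},
    {"tx": 0, "ty": 0, "tz": 0, "yaw": 0, "hand": 0},
  ],
)

```text
time_s: 27.88
eef_pos: [0.5844, -0.2076, 0.1046]
tcp_rot: [[1.0, -0.001, 0.001], [-0.001, -1.0, -0.001], [0.001, 0.001, -1.0]]
force: [0.1, 0.8, -1.8]
finger_gap: 0.0204
finger_force: 57.2
```

```bash
python3 - <<'E'
from h import *
a=snap('side','s10'); b=snap('top','t10'); s=bot.state(); print(s['eef_pos'].round(4),s['finger_gap'],s['force'])
A=cv2.resize(a['image'][170:270,260:360,::-1],(400,400),interpolation=cv2.INTER_CUBIC);B=cv2.resize(b['image'][150:250,290:390,::-1],(400,400),interpolation=cv2.INTER_CUBIC)
cv2.imwrite('pics/v10.png',np.hstack([A,B]))
E
```

```text
[ 0.5847 -0.2077  0.1049] 0.020843366978339783 [ 0.28920562 -0.3276446  -1.82691541]
```

View pics/v10.png

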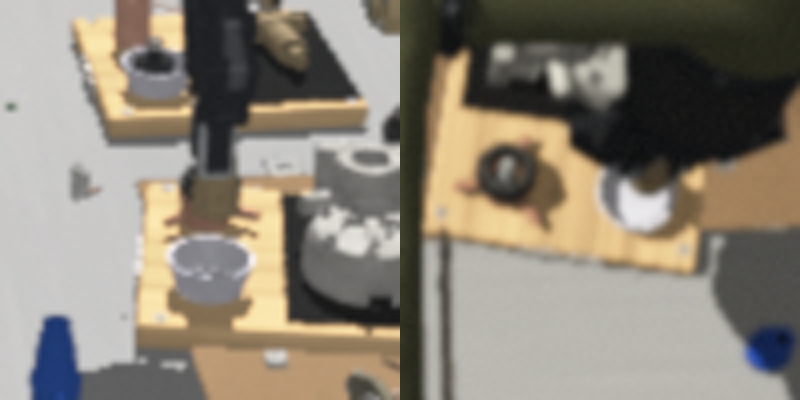

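The collar hangs upright over the cup: side-crop x 216 against 212, and the 4 px matches the slant of verticals in this view (the stud leans 3 px over 44 mm). Lowering it.

Request:
carry_out(
  increments=[
    {"tx": 0, "ty": 0, "tz": 2, "yaw": 0, "hand": 0},
    {"tx": 0, "ty": 0, "tz": 1, "yaw": 0, "hand": 0},
    {"tx": 0, "ty": 0, "tz": 1, "yaw": 0, "hand": 0},
    {"tx": 0, "ty": 0, "tz": 1, "yaw": 0, "hand": 0},
    {"tx": 0, "ty": 0, "tz": 0.3, "yaw": 0, "hand": 0},
    {"tx": 0, "ty": 0, "tz": 0, "yaw": 0, "hand": 0},
  ],
)

```text
time_s: 28.72
eef_pos: [0.5848, -0.2071, 0.0513]
tcp_rot: [[1.0, 0.0, 0.001], [0.0, -1.0, -0.001], [0.001, 0.001, -1.0]]
force: [-1.3, 0.9, 2.2]
finger_gap: 0.0202
finger_force: 57.8
```

Request:
carry_out(
  increments=[
    {"tx": 0, "ty": 0, "tz": 0, "yaw": 0, "hand": 4.5},
    {"tx": 0, "ty": 0, "tz": 0, "yaw": 0, "hand": 4.5},
    {"tx": 0, "ty": 0, "tz": 0, "yaw": 0, "hand": 4.5},
    {"tx": 0, "ty": 0, "tz": 0, "yaw": 0, "hand": 4.5},
    {"tx": 0, "ty": 0, "tz": -3, "yaw": 0, "hand": 4.5},
    {"tx": 0, "ty": 0, "tz": -4, "yaw": 0, "hand": 4.5},
    {"tx": 0, "ty": 0, "tz": -4, "yaw": 0, "hand": 4.5},
    {"tx": 0, "ty": 0, "tz": -4, "yaw": 0, "hand": 4.5},
    {"tx": -3, "ty": 3, "tz": -2, "yaw": 0, "hand": 4.5},
    {"tx": -4, "ty": 4, "tz": 0, "yaw": 0, "hand": 4.5},
    {"tx": -4, "ty": 4, "tz": 0, "yaw": 0, "hand": 4.5},
    {"tx": 0, "ty": 4, "tz": 0, "yaw": 0, "hand": 4.5},
    {"tx": 0, "ty": 0, "tz": 0, "yaw": 0, "hand": 4.5},
  ],
)

```text
time_s: 30.35
eef_pos: [0.4733, -0.359, 0.2199]
tcp_rot: [[1.0, -0.004, -0.001], [-0.004, -1.0, -0.0], [-0.001, 0.0, -1.0]]
force: [0.5, 0.0, 0.2]
finger_gap: 0.0451
finger_force: 0.0
```

```bash
python3 - <<'E'
from h import *
a=snap('side','s11'); b=snap('top','t11'); s=bot.state(); print(s['eef_pos'].round(4),s['force'],s['time_s'])
A=cv2.resize(a['image'][140:260,270:390,::-1],(400,400),interpolation=cv2.INTER_CUBIC);B=cv2.resize(b['image'][130:270,190:370,::-1],(400,311),interpolation=cv2.INTER_CUBIC)
cv2.imwrite('pics/v11.png',np.hstack([A,cv2.copyMakeBorder(B,0,89,0,0,cv2.BORDER_CONSTANT)]))
E
```

```text
[ 0.4741 -0.3572  0.2201] [-0.89164444  0.11018914 -0.31760342] 30.45
```

View pics/v11.png

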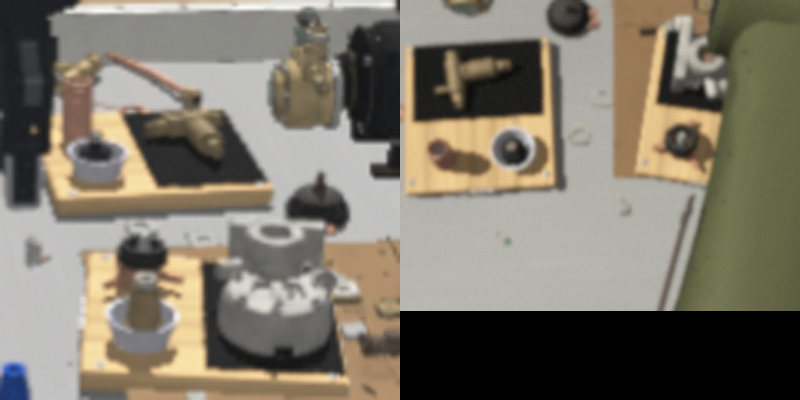

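The side crop shows the collar upright in its cup at (144,300) and the nut on the bayonet ring at (142,250). On the other board the sleeve is on the stud at (77,105) and the knob in the cup at (97,150). The robot is touching nothing.

```bash
python3 -c "
from rig import bot; print(bot.sign_off())"
```

```text
the job is handed in; nothing more can be done
None
```

I handed the job in at about 30 s with both kits made up: in the last pictures all five parts sit fully down and upright in their places, and the robot is touching nothing; no verdict came back.

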